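# One dishwasher tablet into the scoop

## Robot

A 6-joint arm with a two-finger parallel gripper is mounted at the origin on the work surface. World frame = base frame: x ahead of the robot, y to its left, z up, the work surface at z = 0. Lengths are in mm, angles in rad, forces in N, time in s.
With the tool pointing down it reaches from about 325 to 900 mm from the base axis. Payload 3.5 kg.
Tool frame: the origin (TCP) lies between the finger pads; the fingertips stand 14 mm ahead of it and the grasp point (between the pads) lies 5 mm behind it (bot.tip_reach is the z of the fingertips in the tool frame, in mm); z points along the fingers, y is the line along which they close (so a half turn about z gives the same grasp; the last joint's range is limited). The gripper opens to 85 mm and grips with 20 to 120 N. Pads are 22 mm wide; open, the fingers measure 114 mm over their backs; the gripper's body (76 mm by 85 mm) begins 54 mm behind the grasp point. The pads swing forward as they close: fully open they stand 13 mm farther back than shut.
Start: joints at [-1.392, 0.276, -0.026, 1.268, 0, 1.467], TCP at [173.791, -600.349, 245.313] pointing down, gripper open.
Joint ranges: [-3.12, 3.12], [-0.85, 1.88], [-1.08, 1.24], [-1.95, 2.15], [-1.57, 1.53], [-3.14, 3.14]. Speed limits (rad/s): [2.57, 2.57, 3.14, 3.14, 3.14, 3.14].

## Interface

Orientations are given as a rotation vector (axis times angle).
In Python, from bench import status, camera, calibration, bot gives the robot as it stands.
- The arm moves only by the tool drive_tool, never from a script. Its argument "increments" is a list that holds one entry, the list of rows, each a list of 7 numbers: the shift along the tool's x, y, z in units of 0.1 m (1.0 is 0.1 m), then the turn, a rotation vector about the tool's x, y, z in units of 360 degrees (1.0 is 360 degrees), then the gripper command: -1 is fully open, 1 is shut, values between are in proportion. A call has 1 to 5 rows; each row is the pose to reach, as a shift and turn from the pose commanded when the call began, along the tool's axes at that moment, turning the shorter way round; what a row does not reach only later rows make up. A row lasts 1/8 s, in which the tool goes at most 62.5 mm and 10.7 degrees, less where a joint would pass 70% of its speed; a pose out of reach is approached as far as the arm can. A call with a number of a shift or a turn outside -1 to 1 is refused whole. A call with a gripper value outside its range is refused whole. The fingers move at their own pace and stop on an object; the grip force is fixed at half the most. Time passes only in rows, so rows that repeat a pose let the fingers close. It gives the time, the measured TCP pose, the force, the opening and the grip force at its end, in the units of the state.
- status.sense(): the state, without advancing time (a new reading comes with each control period).
- camera(name): name is "scene" or "top" or "wrist"; returns (picture, depth): 384x512x3 uint8, red, green, blue; 384x512 float32, mm along the optical axis (not along the pixel's ray), 0 where there is no reading.
- calibration(name): a dict with "mtx" (3x3 intrinsics, pixels), "R" (3x3) and "t" (3): a world point X has camera coordinates R X + t; the wrist camera has in their place "T_tool_cam" (4x4, takes a point from camera to tool coordinates, whose origin is the TCP and whose axes are the flange's). Camera axes: x right, y down, z forward; pixel columns grow to the right and rows downward; lengths in mm; the calibration is good to about 2 mm. The wrist camera is an equidistant fisheye: a pixel r from the principal point sees the ray r / f radians off the axis. A picture is of the moment at which its call begins: read the wrist's pose just before it. calibration takes no time and is no camera call.
- bot.hand_in(): hands the job in; it is judged then, once.
The state is a dict: "time": time; "q": joint angles; "qvel": joint speeds; "tau": joint torques, N m; "tcp_pos": TCP position; "eef_rot": TCP orientation; "force": force on the tool from outside, world axes, zero at the start; "wrist_torque": the same for the moment, N m; "width": finger opening in mm; "grip_force": force on a finger pad.
Only numpy, scipy, OpenCV 4.12 (cv2) and the standard library are available. Lean on these libraries where they do the work, as an engineer would, in place of code of your own. Each camera call takes 0.05 s, during which the arm holds its last target. There are 200 camera calls.

## Task

Stand the steel scoop on the table with its bowl centred under the spout of the grey tablet dispenser and let go of it. Then press the dispenser's plunger slowly down with the fingertips until you feel it firmly on its stop, keep it there for a moment with a push of about 15 N and never more than 22 N, and let it come all the way up again, once, so that exactly one tablet lies in the scoop. Leave the other kitchen things alone.

Things in the scene. Friction and masses are not known exactly. Their poses are not given: they have to be found in the camera images.
- dispenser: grey tablet dispenser fixed to the table. Origin on the table straight below the spout's middle; x points back from the open front to housing and plunger. Spout: bottomless chute, x -22 to 14, y -20 to 20, z 42 to 78. Below it is free back to the column's face at x 46. Clear magazine x 13 to 46, top z 122; housing x 46 to 92, 57 wide. One stroke drops the lowest tablet through the spout
- spout (a point): middle of the spout's lower opening, 42 above the table; same axes as the dispenser
- plunger_top (a point): centre of the flat top of the plunger's round white cap (diameter 44, 10 thick) on the housing; at rest 166 above the table, 69 behind the spout's middle along the dispenser's x. It moves straight down when pressed
- plunger (a joint): stroke in m, 0 = up, grows when pressed, springs back by itself. Spring: 2 N at the top, 6 N (with friction up to 7 N) low down. A firm stop inside ends the stroke, set anew each time somewhere between 15 and 26 mm down: not visible, felt as a sudden steep rise of force. On the stop = plunger still while the fingertips push with 10 to 22 N
- scoop: steel scoop, about 90 g, standing on its flat bottom: round bowl 66 across below, 82 at the rim, 30 high, wall 3, floor 4, origin at the centre of the bowl's underside; straight flat handle along its -x axis, from 38 to 138 mm from the bowl's centre, 14 wide (y), 8 thick, its middle plane 24 above the underside
- scoop_handle (a point): point on the middle of the scoop's handle, 85 from the bowl's centre and 24 above its underside; axes as the scoop: handle along x, width along y
- tablet1: pressed white tablet, 24 x 30 x 13, 18 g, the lowest in the magazine: the one to be delivered. Origin at the centre of its underside
- tablet2: the same, lying on tablet1; it must stay in the dispenser (it sinks onto the shelf once the plunger is up; a second stroke would deliver it)
- rack: grey plastic dish rack, 340 x 240, fixed, origin at the centre of its underside; the plates stand in it along its x axis, up to 210 high
- plate1: blue melamine plate, diameter 200, upright in the rack, origin at its centre; bystander
- plate2: white melamine plate, diameter 200, upright in the rack, origin at its centre; bystander
- lid: stainless pot lid, diameter 170, upright in the rack, origin at its centre; bystander
- tumbler: glass tumbler, diameter 70, 100 high, origin at the centre of its underside; bystander
- funnel: small yellow plastic funnel standing mouth down, diameter 72, 75 high, origin at the centre of its underside; bystander
- spoon: wooden spoon 260 long lying on the table along its x axis; bystander
- spice_jar: spice jar, diameter 52, 90 high, origin at the centre of its underside; bystander
There are look-alikes about, which are no part of the job. Leave any yellow look-alike of the scoop alone.

How it is judged:
By the outcome, as a careful person would: the job done as asked, in the order asked, and still so for the second after the job is handed in, with the robot touching nothing.
It also fails if it takes over 67 s, if anything falls off the work surface, if the arm or the gripper's body presses on something with over 40 N, if the wrist force passes 120 N, or if a joint passes its speed limit or range.

## Working session

There is one attempt and no reset: what is moved stays moved. The work goes in short steps, Python scripts to look and compute and a tool call to move; the robot and the scene stay as the last step left them, time stands still between calls to the robot, and variables do not carry over. Pictures are saved under pics/ and viewed, at most 10 in all, crops included, and the job is handed in when it is done.

Besides the shell and the picture viewer there is one more tool, called as a command line: name --argument value ..., lists and objects as JSON in quotes. drive_tool: Moves the arm, as the interface text tells. Shifts and turns lie within -1 to 1; 1 stands for 0.1 m of shift or 360 degrees of turn. Its arguments: {"type":"object","properties":{"increments":{"type":"array"}},"required":["increments"]}

```bash
mkdir -p pics
python3 - <<'E'
from bench import status,camera,calibration,bot
import cv2,numpy as np
s=status.sense();print(s['time'],s['tcp_pos'],s['eef_rot'],s['force'],s['width'],bot.tip_reach)
ims=[]
for n in ('scene','top'):
    p,d=camera(n);np.savez(f'{n}.npz',p=p,d=d);cv2.imwrite(f'pics/{n}0.png',cv2.resize(p[:,:,::-1],(768,576)))
    c=calibration(n);print(n,c['mtx'].round(1).tolist(),c['R'].round(3).tolist(),c['t'].round(1).tolist())
E
```

```text
0.0 [ 173.64963151 -599.58729709  244.12548122] [-3.10820770e+00 -4.40798196e-01  1.49523265e-04] [-0.41408848 -0.77742568 -0.03930347] 85.11057977315338 14.0
scene [[347.7, 0.0, 256.2], [0.0, 347.7, 189.0], [0.0, 0.0, 1.0]] [[-0.559, 0.829, 0.014], [0.638, 0.441, -0.631], [-0.529, -0.344, -0.775]] [284.5, -274.8, 1551.6]
top [[436.8, 0.0, 261.6], [0.0, 436.8, 191.8], [0.0, 0.0, 1.0]] [[0.013, -1.0, -0.017], [-0.985, -0.01, -0.173], [0.173, 0.019, -0.985]] [30.9, 568.4, 1313.0]
```

View pics/scene0.png

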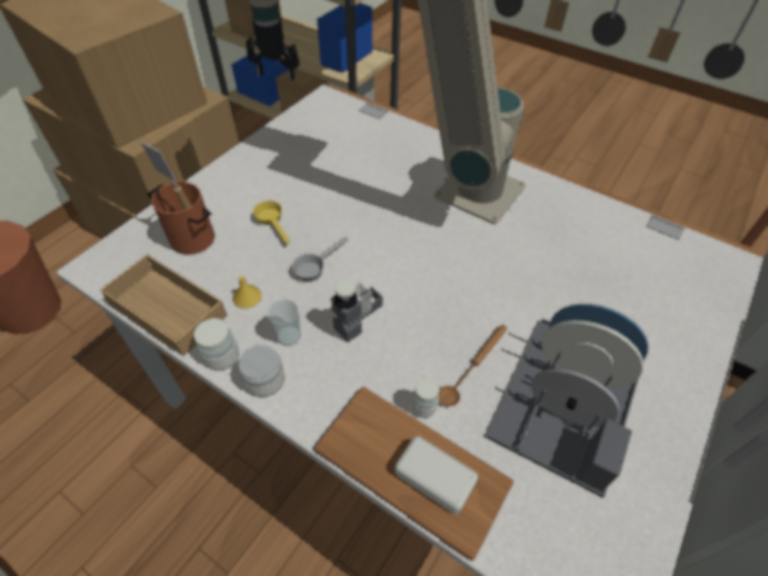

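View pics/top0.png

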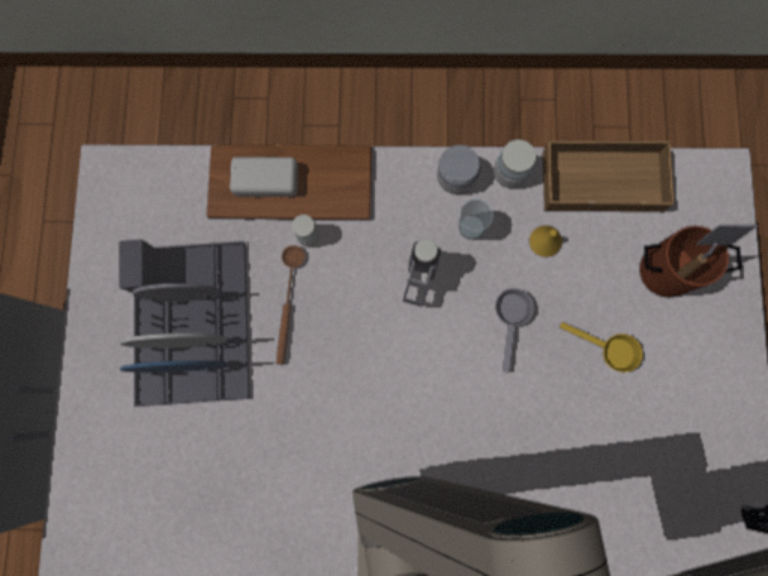

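The top view (768x576) shows the steel scoop with its bowl at (515,307) and its handle to (508,370). The yellow look-alike is at (622,352). The dispenser's cap is at (427,250) and its spout around (420,290). The steel scoop is the one meant because it is grey; the yellow one is to be left alone. I'll confirm this in a crop.

```bash
cat > h.py <<'E'
import numpy as np,cv2
from bench import calibration
def cast(n,uv,z):
    c=calibration(n);uv=np.atleast_2d(uv).astype(float)
    r=np.c_[uv,np.ones(len(uv))]@np.linalg.inv(c['mtx']).T@c['R'];o=-c['R'].T@c['t']
    return o+r*((z-o[2])/r[:,2])[:,None]
def cloud(n,d):
    c=calibration(n);v,u=np.indices(d.shape);k=c['mtx']
    P=np.stack([(u-k[0,2])/k[0,0]*d,(v-k[1,2])/k[1,1]*d,d],-1)
    return (P-c['t'])@c['R']
E
python3 - <<'E'
from h import *
f=np.load('top.npz');p,d=f['p'],f['d'];P=cloud('top',d)
a=cv2.resize(p[140:260,255:375,::-1],(480,480),interpolation=cv2.INTER_CUBIC)
g=np.load('scene.npz')['p'];b=cv2.resize(g[150:250,190:270,::-1],(384,480),interpolation=cv2.INTER_CUBIC)
cv2.imwrite('pics/crop1.png',np.hstack([a,b])[:,:800])
for nm,uv in (('bowl',(343,205)),('handle',(338,246)),('cap',(284,167)),('spout',(280,193))):
    print(nm,cast('top',np.array(uv),30 if nm!='cap' else 166).round(0),P[uv[1],uv[0]].round(0))
Z=P[...,2]
for lo,hi in((155,180),(90,150),(60,90)):
    m=(Z>lo)&(Z<hi)&(d>0);m[:, :255]=0;m[:,310:]=0;m[:150]=0;m[215:]=0
    q=P[m];print(lo,m.sum(),q.mean(0).round(1),q.min(0).round(0),q.max(0).round(0))
m=(Z>14)&(Z<40);m[:,:320]=0;m[:,366:]=0;m[:190]=0;m[255:]=0
q=P[m];print(len(q),q.min(0),q.max(0))
h=q[q[:,0]<np.percentile(q[:,0],25)]
print('handle line',cv2.fitLine(h[:,:2].astype(np.float32),2,0,.01,.01).ravel(),h[:,0].min(),h[:,0].max(),h[:,2].mean())
E
```

```text
bowl [[ 532. -218.   30.]] [ 536. -223.    4.]
handle [[ 404. -200.   30.]] [ 404. -201.   27.]
cap [[621. -28. 166.]] [621. -28. 165.]
spout [[568. -20.  30.]] [574. -21.  -2.]
155 178 [623.5 -26.  165.5] [603. -46. 157.] [646.  -5. 172.]
90 241 [603.1 -22.6 118.7] [ 564. -107.   91.] [692.   6. 130.]
60 163 [579.8 -16.6  77.8] [ 532. -109.   62.] [697.  17.  90.]
318 [ 400.79129761 -256.17097144   14.0021079 ] [ 574.42884658 -177.39010524   37.84042809]
handle line [ 9.8883677e-01 -1.4900289e-01  4.2542062e+02 -2.0032341e+02] 400.79129760930226 453.5092925454592 27.086013209421957
```

View pics/crop1.png

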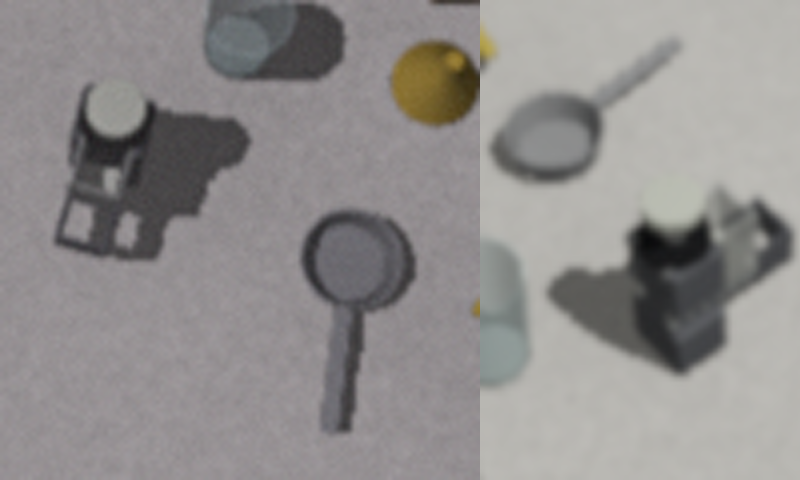

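The crop shows the plain grey scoop with its bowl at crop (357,260), which is full-resolution (344,205). The dispenser's spout frame is at crop (55..118,190..255), and its white cap is at (115,107). The steel scoop is confirmed.

Run:
```python
from h import *
f=np.load('top.npz');p,d=f['p'],f['d'];P=cloud('top',d);Z=P[...,2]
box=np.zeros(d.shape,bool);box[150:212,262:300]=1
m=box&(Z>160)&(Z<172)
(c,r)=cv2.minEnclosingCircle(P[m][:,:2].astype(np.float32));print('cap enc',c,r,np.median(P[m],0))
# white pixels of the cap
hsv=cv2.cvtColor(p,cv2.COLOR_RGB2HSV)
q=P[box&(Z>66)&(Z<84)];q=q[(q[:,1]>-60)]
print(len(q),np.median(q[:,2]));print(q[:,:2].round(0).tolist())
hull=q[q[:,0]<600][:,:2].astype(np.float32);print(cv2.minAreaRect(hull))
q2=P[box&(Z>105)&(Z<128)];q2=q2[q2[:,1]>-60];print(len(q2),cv2.minAreaRect(q2[:,:2].astype(np.float32)))
print(calibration('wrist'))
```

```text
cap enc (624.181396484375, -26.300783157348633) 21.910717010498047 [623.81471141 -25.38838798 165.66712815]
124 77.91719622051535
[[612.0, 6.0], [610.0, 3.0], [607.0, -7.0], [604.0, -4.0], [606.0, -7.0], [605.0, -10.0], [605.0, -13.0], [604.0, -16.0], [602.0, -19.0], [602.0, -13.0], [602.0, -16.0], [602.0, -22.0], [601.0, -25.0], [602.0, -28.0], [601.0, -31.0], [598.0, -7.0], [597.0, -10.0], [597.0, -13.0], [597.0, -19.0], [600.0, -22.0], [599.0, -25.0], [599.0, -32.0], [596.0, -40.0], [595.0, -4.0], [593.0, -7.0], [594.0, -10.0], [593.0, -13.0], [593.0, -16.0], [594.0, -22.0], [593.0, -25.0], [593.0, -28.0], [594.0, -31.0], [591.0, -4.0], [591.0, -7.0], [590.0, -13.0], [590.0, -16.0], [591.0, -19.0], [591.0, -22.0], [591.0, -28.0], [588.0, -4.0], [587.0, -7.0], [587.0, -10.0], [587.0, -13.0], [588.0, -22.0], [588.0, -25.0], [588.0, -28.0], [587.0, -31.0], [585.0, -4.0], [584.0, -10.0], [584.0, -13.0], [585.0, -16.0], [584.0, -22.0], [584.0, -25.0], [584.0, -28.0], [587.0, -32.0], [581.0, -13.0], [581.0, -16.0], [581.0, -19.0], [581.0, -22.0], [581.0, -28.0], [578.0, -25.0], [578.0, 
[... 979 characters left out ...]
909807205200195), (40.55336380004883, 68.89855194091797), 72.55278015136719)
197 ((607.2115478515625, -21.792041778564453), (56.926292419433594, 78.471923828125), 74.45574188232422)
{'mtx': array([[297.31863964,   0.        , 254.2105668 ],
       [  0.        , 297.31863964, 196.06069311],
       [  0.        ,   0.        ,   1.        ]]), 'T_tool_cam': array([[ 4.62155910e-04, -9.60923083e-01, -2.76815129e-01,
         7.06884275e+01],
       [ 9.99999769e-01,  3.06017128e-04,  6.07253229e-04,
         3.93371331e-01],
       [-4.98813474e-04, -2.76815346e-01,  9.60923002e-01,
        -1.27387284e+02],
       [ 0.00000000e+00,  0.00000000e+00,  0.00000000e+00,
         1.00000000e+00]])}
```

drive_tool --increments '[[[0.463, -0.38, 0, 0, 0, 0, -1], [0.925, -0.763, 0, 0, 0, 0, -1]]]'

```text
time: 0.35
tcp_pos: [241.7, -500.2, 244.5]
eef_rot: [-3.11, -0.438, -0.0]
force: [0.2, -0.2, -0.6]
width: 85.2
grip_force: 0.0
```

drive_tool --increments '[[[0.463, -0.38, 0, 0, 0, 0, -1], [0.925, -0.763, 0, 0, 0, 0, -1]]]'

```text
time: 0.6
tcp_pos: [309.7, -400.5, 244.8]
eef_rot: [-3.11, -0.44, 0.0]
force: [0.7, -0.4, 0.2]
width: 85.7
grip_force: 0.0
```

drive_tool --increments '[[[0.463, -0.38, 0, 0, 0, 0, -1], [0.925, -0.763, 0, 0, 0, 0, -1]]]'

```text
time: 0.85
tcp_pos: [377.3, -301.4, 245.0]
eef_rot: [-3.11, -0.441, 0.0]
force: [0.8, -0.9, -0.4]
width: 85.5
grip_force: 0.0
```

drive_tool --increments '[[[0.463, -0.38, 0, 0, 0, 0, -1], [0.925, -0.763, 0, 0, 0, 0, -1], [0.925, -0.763, 0, 0, 0, 0, -1]]]'

```text
time: 1.23
tcp_pos: [445.5, -200.9, 244.9]
eef_rot: [-3.108, -0.452, 0.0]
force: [-0.4, 0.0, -0.5]
width: 85.4
grip_force: 0.0
```

drive_tool --increments '[[[0, 0, 0.1, 0, 0, -0.1438, -1], [0, 0, 0.2, 0, 0, -0.1438, -1], [0, 0, 0.3, 0, 0, -0.1438, -1], [0, 0, 0.3, 0, 0, -0.1438, -1], [0, 0, 0.3, 0, 0, -0.1438, -1]]]'

```text
time: 1.85
tcp_pos: [443.3, -205.1, 214.7]
eef_rot: [-2.602, -1.759, 0.002]
force: [-0.2, 0.2, -0.2]
width: 85.2
grip_force: 0.0
```

drive_tool --increments '[[[0, 0, 0.1, 0, 0, -0.1438, -1], [0, 0, 0.2, 0, 0, -0.1438, -1], [0, 0, 0.3, 0, 0, -0.1438, -1], [0, 0, 0.3, 0, 0, -0.1438, -1], [0, 0, 0.3, 0, 0, -0.1438, -1]]]'

```text
time: 2.48
tcp_pos: [443.3, -205.1, 184.7]
eef_rot: [-1.573, -2.718, 0.001]
force: [-0.2, 0.1, -0.2]
width: 85.5
grip_force: 0.0
```

drive_tool --increments '[[[0, 0, 0.1, 0, 0, -0.1438, -1], [0, 0, 0.2, 0, 0, -0.1438, -1], [0, 0, 0.3, 0, 0, -0.1438, -1], [0, 0, 0.3, 0, 0, -0.1438, -1], [0, 0, 0.3, 0, 0, -0.1438, -1], [0, 0, 0.3, 0, 0, -0.1438, -1]]]'

```text
$.increments[0]: bad value
```

drive_tool --increments '[[[0, 0, 0.1, 0, 0, -0.1438, -1], [0, 0, 0.2, 0, 0, -0.1438, -1], [0, 0, 0.3, 0, 0, -0.1438, -1], [0, 0, 0.3, 0, 0, -0.1438, -1], [0, 0, 0.3, 0, 0, -0.1438, -1]]]'

```text
time: 3.1
tcp_pos: [443.3, -205.1, 154.7]
eef_rot: [-0.228, -3.132, -0.0]
force: [0.0, -0.4, 0.1]
width: 85.3
grip_force: 0.0
```

```bash
cat >> h.py <<'E'
from scipy.spatial.transform import Rotation as Ro
def wcloud(s,d):
    """world points of every wrist pixel, from its depth"""
    c=calibration('wrist');k=c['mtx'];v,u=np.indices(d.shape)
    x=(u-k[0,2])/k[0,0];y=(v-k[1,2])/k[1,1];th=np.hypot(x,y);sc=np.tan(th)/np.maximum(th,1e-9)
    P=np.stack([x*sc*d,y*sc*d,d],-1);T=c['T_tool_cam']
    P=P@T[:3,:3].T+T[:3,3]
    return P@Ro.from_rotvec(s['eef_rot']).as_matrix().T+np.array(s['tcp_pos'])
def wcast(s,uv,z):
    c=calibration('wrist');k=c['mtx'];uv=np.atleast_2d(uv).astype(float)
    x=(uv[:,0]-k[0,2])/k[0,0];y=(uv[:,1]-k[1,2])/k[1,1];th=np.hypot(x,y)+1e-9
    r=np.stack([x/th*np.sin(th),y/th*np.sin(th),np.cos(th)],-1);T=c['T_tool_cam']
    R=Ro.from_rotvec(s['eef_rot']).as_matrix();r=r@T[:3,:3].T@R.T;o=R@T[:3,3]+np.array(s['tcp_pos'])
    return o+r*((z-o[2])/r[:,2])[:,None]
def togo(s,tgt,yaw):
    R=Ro.from_rotvec(s['eef_rot']).as_matrix();d=R.T@(np.array(tgt)-s['tcp_pos'])
    y=np.degrees(np.arctan2(R[1,0],R[0,0]));print('yaw',y.round(2),'shift',(d/100).round(3),'turn z',round(-((yaw-y+180)%360-180)/360,4))
E
python3 - <<'E'
from h import *
from bench import status,camera
s=status.sense();p,d=camera('wrist');np.savez('w1.npz',p=p,d=d)
cv2.imwrite('pics/w1.png',cv2.resize(p[:,:,::-1],(768,576)))
print(s['tcp_pos'],np.round(s['q'],2))
P=wcloud(s,d);Z=P[...,2];m=(Z>18)&(Z<40)&(P[...,0]>380)&(P[...,0]<600)&(P[...,1]<-150)&(P[...,1]>-270)
q=P[m];h=q[(q[:,0]<480)&(q[:,0]>410)]
b=q[q[:,0]>497];print('rim',b.min(0),b.max(0),cv2.minEnclosingCircle(b[:,:2].astype(np.float32)))
print('x min',q[:,0].min(),'h',len(h),h[:,2].mean(),cv2.fitLine(h[:,:2].astype(np.float32),2,0,.01,.01).ravel())
togo(s,(445,-203.6,60),171.4)
E
```

```text
[ 443.26937532 -205.14545858  154.70722073] [-0.57  0.11 -0.44  1.03 -0.   -0.42]
rim [ 497.14651338 -256.32537562   18.00194751] [ 574.00386205 -176.02406032   30.78067567] ((533.8956298828125, -216.28211975097656), 40.969635009765625)
x min 396.4111841525239 h 1176 26.664217987524225 [ 9.9030799e-01 -1.3888881e-01  4.4363107e+02 -2.0319704e+02]
yaw 171.66 shift [-0.016  0.018  0.947] turn z 0.0007
```

View pics/w1.png

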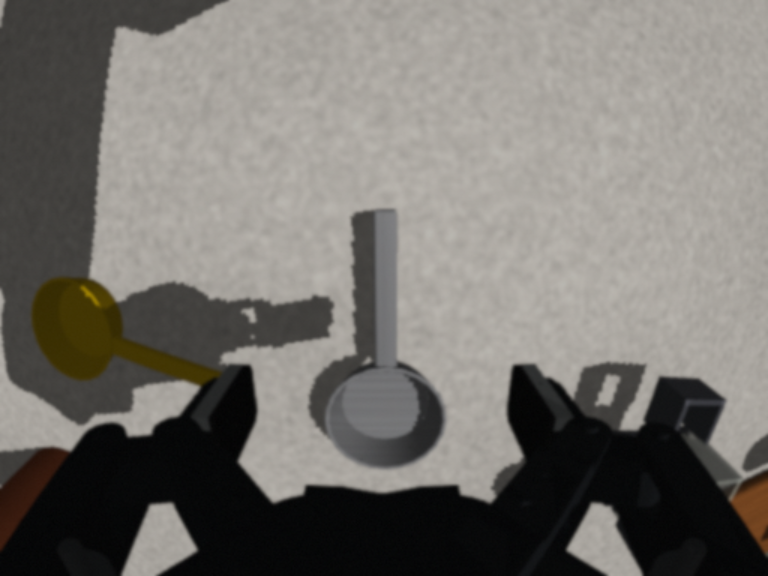

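The wrist picture shows the grey handle at (385,210–365) and the bowl at (385,415), lined up between the fingers. The yellow scoop is off to the left. I'll descend and grip.

drive_tool --increments '[[[-0.016, 0.018, 0.4, 0, 0, 0, -0.5], [-0.016, 0.018, 0.7, 0, 0, 0, -0.5], [-0.016, 0.018, 0.9, 0, 0, 0, -0.5], [-0.016, 0.018, 0.9, 0, 0, 0, -0.5]]]'

```text
time: 3.65
tcp_pos: [444.0, -202.4, 63.6]
eef_rot: [-0.238, -3.128, -0.003]
force: [0.2, 0.3, -0.7]
width: 64.0
grip_force: 0.0
```

drive_tool --increments '[[[0, 0, 0.25, 0, 0, 0, -0.3], [0, 0, 0.455, 0, 0, 0, -0.3], [0, 0, 0.455, 0, 0, 0, 0.3], [0, 0, 0.455, 0, 0, 0, 1], [0, 0, 0.455, 0, 0, 0, 1]]]'

```text
time: 4.28
tcp_pos: [447.2, -203.5, 21.1]
eef_rot: [0.235, 3.131, -0.002]
force: [0.3, 0.6, 0.8]
width: 12.7
grip_force: 58.4
```

drive_tool --increments '[[[0, 0, 0, 0, 0, 0, 1], [0, 0, 0, 0, 0, 0, 1], [0, 0, 0, 0, 0, 0, 1]]]'

```text
time: 4.65
tcp_pos: [447.0, -203.4, 20.5]
eef_rot: [0.234, 3.131, -0.002]
force: [-0.2, -0.4, 3.8]
width: 12.6
grip_force: 58.7
```

drive_tool --increments '[[[0, 0, -0.04, 0, 0, 0, 1], [0, 0, -0.1, 0, 0, 0, 1], [0, 0, -0.1, 0, 0, 0, 1]]]'

```text
time: 5.03
tcp_pos: [446.0, -202.5, 30.0]
eef_rot: [-0.234, -3.133, -0.0]
force: [-0.2, 0.3, -1.1]
width: 12.8
grip_force: 58.4
```

Run:
```python
from h import *
from bench import status
s1={'tcp_pos':[443.27,-205.15,154.7],'eef_rot':[-.228,-3.132,0]}
f=np.load('w1.npz');P=wcloud(s1,f['d']);q=P[(P[...,2]>72)&(P[...,2]<82)&(P[...,0]>520)&(P[...,0]<620)&(P[...,1]>-60)&(P[...,1]<40)]
print(len(q),np.median(q[:,2]),q.min(0),q.max(0),cv2.minAreaRect(q[:,:2].astype(np.float32)))
s=status.sense();R=Ro.from_rotvec(s['eef_rot']);print(s['tcp_pos'],s['force'],s['width'])
for yaw in (-17,):
    e=np.array([np.cos(np.radians(yaw)),np.sin(np.radians(yaw))]);S=np.array([558,-7])
    for b in (173,88): print(S-b*e); togo(s,(*(S-b*e),s['tcp_pos'][2]),yaw+180.)
```

```text
457 76.05165337920353 [529.04638001 -29.06026362  72.00996409] [574.24643737  17.69223082  81.98296323] ((551.526123046875, -7.05595588684082), (44.66941452026367, 36.118316650390625), 73.6373062133789)
[ 446.03417087 -202.5477865    29.96750577] [-0.19873453  0.30095925 -1.05680195] 12.799443904704697
[392.55927722  43.58030492]
yaw 171.46 shift [8.940e-01 2.355e+00 1.000e-03] turn z 0.0235
[473.84518148  18.72871002]
yaw 171.46 shift [5.40e-02 2.23e+00 1.00e-03] turn z 0.0235
```

drive_tool --increments '[[[0.2, 0.4, 0, 0, 0, 0, 1], [0.4, 0.8, 0, 0, 0, 0, 1]]]'

```text
time: 5.28
tcp_pos: [418.1, -116.9, 29.7]
eef_rot: [-0.236, -3.133, -0.001]
force: [-0.0, -0.1, -0.8]
width: 12.8
grip_force: 58.6
```

drive_tool --increments '[[[0.2, 0.4, 0, 0, 0, 0, 1], [0.4, 0.8, 0, 0, 0, 0, 1]]]'

```text
time: 5.52
tcp_pos: [390.0, -31.3, 29.7]
eef_rot: [-0.235, -3.132, -0.001]
force: [0.0, -0.5, -0.1]
width: 12.7
grip_force: 58.6
```

drive_tool --increments '[[[0.05, 0.38, 0, 0, 0, 0.0227, 1], [0.1, 0.755, 0, 0, 0, 0.0227, 1], [0.1, 0.755, 0, 0, 0, 0.0227, 1], [0.1, 0.755, 0, 0, 0, 0.0227, 1]]]'

```text
time: 6.02
tcp_pos: [392.0, 43.3, 29.7]
eef_rot: [-0.456, -3.108, 0.001]
force: [-0.7, 0.2, -0.6]
width: 12.1
grip_force: 58.8
```

```bash
cat > look.py <<'E'
import sys
from h import *
from bench import status,camera
s=status.sense();print(s['tcp_pos'],s['force'],s['width'])
p,d=camera('top');np.savez('t.npz',p=p,d=d);P=cloud('top',d);Z=P[...,2]
b=(P[...,0]>380)&(P[...,0]<660)&(P[...,1]>-80)&(P[...,1]<90)
e=np.array([.9578,-.2874])
q=P[b&(Z>20)&(Z<33)];print(len(q));
v,u=np.where(b&(Z>20)&(Z<33));print(u.min(),u.max(),v.min(),v.max())
cv2.imwrite(sys.argv[1],cv2.resize(p[140:260,230:330,::-1],(480,576),interpolation=cv2.INTER_CUBIC))
S=np.array([557.5,-7.5])
for bb in (88,): togo(s,(*(S-bb*e),s['tcp_pos'][2]),163.3)
E
python3 look.py pics/t1.png
```

```text
[392.00396725  43.33946145  29.71525718] [-0.72898927  0.15920425 -0.64182797] 12.062004439761557
76
256 291 177 228
yaw 163.31 shift [-0.851 -0.011 -0.   ] turn z 0.0
```

View pics/t1.png

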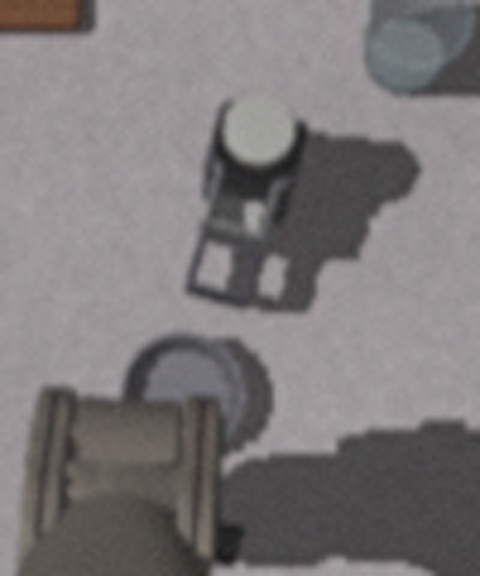

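The crop shows the bowl near (190,400), straight ahead of the spout frame at (215,270), with nothing in between. I'll lower it a little and check the bowl's centre.

drive_tool --increments '[[[0, 0, 0.025, 0, 0, 0, 1], [0, 0, 0.05, 0, 0, 0, 1], [0, 0, 0.05, 0, 0, 0, 1]]]'

```text
time: 6.45
tcp_pos: [391.9, 43.1, 24.5]
eef_rot: [-0.458, -3.107, 0.0]
force: [0.1, 0.2, 0.2]
width: 12.4
grip_force: 58.8
```

Run:
```python
from h import *
from bench import camera,status
s=status.sense()
from scipy.optimize import least_squares as ls
for n in ('top','scene'):
    p,d=camera(n);P=cloud(n,d);Z=P[...,2];D=np.hypot(P[...,0]-476,P[...,1]-18)
    q=P[(Z>31)&(Z<41)&(D<50)&(P[...,0]>452)];o=q[np.hypot(q[:,0]-476,q[:,1]-18)>34]
    if len(o)<5: print(n,len(o));continue
    r=ls(lambda c:np.hypot(o[:,0]-c[0],o[:,1]-c[1])-40,[476,18],loss='soft_l1').x
    print(n,len(o),r.round(1),np.percentile(o[:,2],[10,50,90]).round(1),'front z',o[o[:,0]>500][:,2].mean())
print(s['tcp_pos'],s['force'])
```

```text
top 31 [476.4  18.2] [31.1 33.8 35.3] front z 33.35353375526205
scene 16 [476.7  19.9] [31.2 32.7 34.4] front z 32.815653701067795
[391.8569327   43.10485384  24.48090164] [0.12218712 0.20901237 0.2247767 ]
```

drive_tool --increments '[[[-0.2, -0.016, 0, 0, 0, 0, 1], [-0.45, -0.016, 0, 0, 0, 0, 1], [-0.65, -0.016, 0, 0, 0, 0, 1], [-0.78, -0.016, 0, 0, 0, 0, 1], [-0.78, -0.016, 0, 0, 0, 0, 1]]]'

```text
time: 7.18
tcp_pos: [468.3, 19.0, 25.0]
eef_rot: [0.457, 3.107, 0.0]
force: [-0.2, -0.7, -0.9]
width: 12.9
grip_force: 58.7
```

drive_tool --increments '[[[-0.025, 0, 0, 0, 0, 0, 1], [-0.05, 0, 0, 0, 0, 0, 1], [-0.072, 0, 0, 0, 0, 0, 1], [-0.072, 0, 0, 0, 0, 0, 1]]]'

```text
time: 7.68
tcp_pos: [473.4, 17.5, 24.9]
eef_rot: [0.457, 3.108, -0.0]
force: [-1.0, 0.5, -0.2]
width: 12.4
grip_force: 58.7
```

drive_tool --increments '[[[0, 0, 0.02, 0, 0, 0, 1], [0, 0, 0.04, 0, 0, 0, 1], [0, 0, 0.04, 0, 0, 0, 1]]]'

```text
time: 8.05
tcp_pos: [473.0, 17.6, 20.9]
eef_rot: [-0.457, -3.108, -0.0]
force: [-3.0, 0.6, 3.0]
width: 12.1
grip_force: 59.3
```

```bash
cat > look2.py <<'E'
from h import *
from bench import camera,status
from scipy.optimize import least_squares as ls
s=status.sense();print(s['tcp_pos'],s['force'])
C=np.array([557.5,-7.5])
for n in ('top','scene'):
    p,d=camera(n);np.savez('l_'+n+'.npz',p=p,d=d);P=cloud(n,d);Z=P[...,2];D=np.hypot(P[...,0]-C[0],P[...,1]-C[1])
    o=P[(Z>24)&(Z<38)&(D<48)&(D>32)]
    o=o[(o-[*C,0])[:,:2]@[.958,-.287]>-36]
    if len(o)<5: print(n,len(o));continue
    r=ls(lambda c:np.hypot(o[:,0]-c[0],o[:,1]-c[1])-40,C,loss='soft_l1').x
    print(n,len(o),r.round(1),np.percentile(o[:,2],[10,50,90]).round(1))
    m=P[(Z>160)&(Z<172)&(np.hypot(P[...,0]-624,P[...,1]+26)<40)]
    if len(m): print('cap',cv2.minEnclosingCircle(m[:,:2].astype(np.float32)))
E
python3 look2.py
```

```text
[473.02408892  17.55199534  20.87564556] [-3.00910696  0.6115557   3.04655014]
top 9 [556.2  -6.5] [26.  29.8 31.2]
cap ((623.8409423828125, -26.047273635864258), 21.73246955871582)
scene 25 [558.9  -8.6] [27.3 28.6 30.3]
cap ((624.143798828125, -26.307907104492188), 22.31399154663086)
```

drive_tool --increments '[[[0, 0, 0, 0, 0, 0, 0.4], [0, 0, 0, 0, 0, 0, 0.2], [0, 0, 0, 0, 0, 0, 0], [0, 0, 0, 0, 0, 0, 0]]]'

```text
time: 8.65
tcp_pos: [473.4, 17.4, 20.8]
eef_rot: [0.457, 3.108, -0.0]
force: [-0.1, 0.5, -0.2]
width: 43.1
grip_force: 0.0
```

drive_tool --increments '[[[0.1, 0, -0.2, 0, 0, 0, 0], [0.2, 0, -0.5, 0, 0, 0, 0], [0.3, 0, -0.9, 0, 0, 0, 0], [0.3, 0, -0.9, 0, 0, 0, 0]]]'

```text
time: 9.15
tcp_pos: [446.8, 26.0, 113.7]
eef_rot: [0.455, 3.102, 0.001]
force: [0.0, 0.2, -0.4]
width: 42.5
grip_force: 0.0
```

drive_tool --increments '[[[0, 0, -0.5, 0, 0, 0, 0.5], [0, 0, -0.95, 0, 0, 0, 1], [0, 0, -0.95, 0, 0, 0, 1], [0, 0, -0.95, 0, 0, 0, 1]]]'

```text
time: 9.65
tcp_pos: [444.1, 26.1, 204.7]
eef_rot: [-0.457, -3.107, 0.0]
force: [0.3, 0.1, -0.4]
width: -0.1
grip_force: 0.0
```

```bash
cat >> look2.py <<'E'
import sys
s=status.sense();p,d=camera('wrist');np.savez('l_wrist.npz',p=p,d=d);P=wcloud(s,d);Z=P[...,2]
D=np.hypot(P[...,0]-C[0],P[...,1]-C[1])
h=P[(Z>22)&(Z<34)&(D>50)&(D<130)&(P[...,0]<530)]
l=cv2.fitLine(h[:,:2].astype(np.float32),2,0,.01,.01).ravel();print('handle',len(h),l,'end',D[(Z>22)&(Z<34)&(D<160)].max())
q=P[(Z>73)&(Z<82)&(P[...,0]>515)&(P[...,0]<585)&(abs(P[...,1]+7)<45)];print('spout',len(q),cv2.minAreaRect(q[:,:2].astype(np.float32)))
o=P[(Z>24)&(Z<36)&(D<48)&(D>32)];o=o[(o-[*C,0])[:,:2]@[.958,-.287]>-36];print('rim',len(o))
if len(o)>8: print(ls(lambda c:np.hypot(o[:,0]-c[0],o[:,1]-c[1])-40,C,loss='soft_l1').x)
t=np.load('l_top.npz')['p'][140:260,230:330,::-1]
cv2.imwrite(sys.argv[1],np.hstack([cv2.resize(t,(320,384),interpolation=cv2.INTER_CUBIC),cv2.resize(p[:,:,::-1],(480,384))]))
E
python3 look2.py pics/l1.png
```

```text
[444.05571738  26.0936757  204.69540522] [ 0.27100538  0.13029914 -0.35302332]
top 10 [557.8  -6.2] [26.4 30.8 33.4]
cap ((624.6961059570312, -26.8513126373291), 22.250991821289062)
scene 28 [559.4  -7.8] [25.2 28.6 31.2]
cap ((625.4515991210938, -25.42906951904297), 22.70233917236328)
handle 806 [ 9.5793420e-01 -2.8698787e-01  4.6603409e+02  1.9839254e+01] end 138.1625293343877
spout 39 ((568.1729736328125, -11.79116153717041), (8.499029159545898, 2.0801618099212646), 72.88333129882812)
rim 0
```

View pics/l1.png

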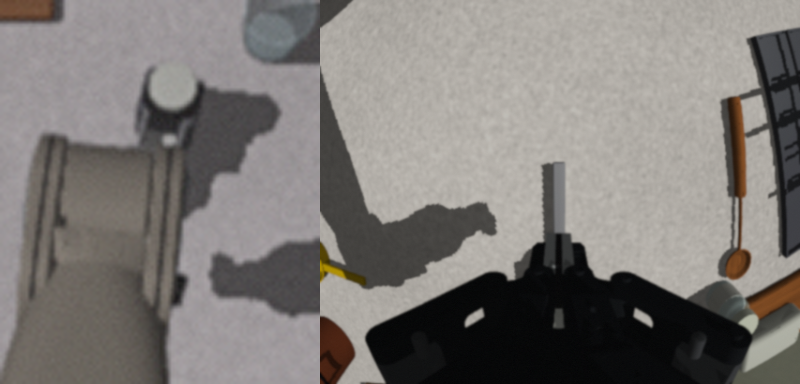

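The picture shows the released scoop's handle at (560,165–235), on the dispenser's axis; the cap (170,88 in the top crop) is clear. The handle end puts the bowl centre within 2 mm of the spout's middle. Next I move over the cap.

drive_tool --increments '[[[-0.45, 0.009, 0, 0, 0, 0, 1], [-0.939, 0.009, 0, 0, 0, 0, 1]]]'

```text
time: 10.05
tcp_pos: [534.5, -0.0, 204.3]
eef_rot: [-0.456, -3.106, -0.0]
force: [0.4, -0.8, 1.0]
width: 0.1
grip_force: 0.0
```

drive_tool --increments '[[[-0.45, 0.009, 0, 0, 0, 0, 1], [-0.8, 0.009, 0, 0, 0, 0, 1], [-0.939, 0.009, 0, 0, 0, 0, 1], [-0.939, 0.009, 0, 0, 0, 0, 1], [-0.939, 0.009, 0, 0, 0, 0, 1]]]'

```text
time: 10.68
tcp_pos: [623.4, -25.7, 205.3]
eef_rot: [-0.456, -3.106, -0.0]
force: [0.4, -0.7, 0.0]
width: -0.0
grip_force: 0.0
```

drive_tool --increments '[[[0, 0, 0.06, 0, 0, 0, 1], [0, 0, 0.12, 0, 0, 0, 1], [0, 0, 0.18, 0, 0, 0, 1], [0, 0, 0.2, 0, 0, 0, 1], [0, 0, 0.2, 0, 0, 0, 1]]]'

```text
time: 11.3
tcp_pos: [624.8, -26.2, 185.5]
eef_rot: [-0.457, -3.108, 0.0]
force: [0.7, -0.5, 0.4]
width: -0.0
grip_force: 0.0
```

drive_tool --increments '[[[0, 0, 0.015, 0, 0, 0, 1], [0, 0, 0.03, 0, 0, 0, 1], [0, 0, 0.045, 0, 0, 0, 1], [0, 0, 0.055, 0, 0, 0, 1], [0, 0, 0.065, 0, 0, 0, 1]]]'

```text
time: 11.92
tcp_pos: [625.0, -26.2, 179.5]
eef_rot: [0.457, 3.108, -0.0]
force: [0.2, -0.2, 2.3]
width: 0.1
grip_force: 1.0
```

drive_tool --increments '[[[0, 0, 0.01, 0, 0, 0, 1], [0, 0, 0.02, 0, 0, 0, 1], [0, 0, 0.03, 0, 0, 0, 1], [0, 0, 0.04, 0, 0, 0, 1], [0, 0, 0.05, 0, 0, 0, 1]]]'

```text
time: 12.55
tcp_pos: [625.0, -26.2, 174.3]
eef_rot: [0.457, 3.108, -0.0]
force: [-1.2, 0.6, 3.8]
width: -0.3
grip_force: 1.7
```

drive_tool --increments '[[[0, 0, 0.01, 0, 0, 0, 1], [0, 0, 0.02, 0, 0, 0, 1], [0, 0, 0.03, 0, 0, 0, 1], [0, 0, 0.04, 0, 0, 0, 1], [0, 0, 0.05, 0, 0, 0, 1]]]'

```text
time: 13.18
tcp_pos: [625.0, -26.2, 169.3]
eef_rot: [0.457, 3.108, 0.0]
force: [-3.3, -0.4, 4.6]
width: -0.1
grip_force: 2.0
```

drive_tool --increments '[[[0, 0, 0.009, 0, 0, 0, 1], [0, 0, 0.018, 0, 0, 0, 1], [0, 0, 0.027, 0, 0, 0, 1], [0, 0, 0.035, 0, 0, 0, 1]]]'

```text
time: 13.68
tcp_pos: [625.0, -26.2, 165.8]
eef_rot: [-0.457, -3.108, 0.0]
force: [-1.7, 0.1, 4.1]
width: 0.4
grip_force: 2.3
```

```bash
python3 -c "
from bench import status
s=status.sense();print(s['tcp_pos'],s['force'],s['tau'])"
```

```text
[624.96497421 -26.22149364 165.81724237] [-1.71233845  0.14608648  4.08938084] [-6.91288104e-02 -4.28760016e+01  2.70645565e+01 -7.71073233e-01
  2.79430527e-02 -1.06490374e-04]
```

drive_tool --increments '[[[0, 0, 0.003, 0, 0, 0, 1], [0, 0, 0.006, 0, 0, 0, 1], [0, 0, 0.006, 0, 0, 0, 1]]]'

```text
time: 14.05
tcp_pos: [625.0, -26.2, 165.2]
eef_rot: [0.457, 3.108, 0.0]
force: [-1.0, 0.4, 3.8]
width: -0.0
grip_force: 2.0
```

drive_tool --increments '[[[0, 0, 0.003, 0, 0, 0, 1], [0, 0, 0.006, 0, 0, 0, 1]]]'

```text
time: 14.3
tcp_pos: [625.0, -26.2, 164.6]
eef_rot: [-0.457, -3.108, 0.0]
force: [-2.5, 0.6, 5.1]
width: -0.0
grip_force: 2.2
```

drive_tool --increments '[[[0, 0, 0.003, 0, 0, 0, 1], [0, 0, 0.006, 0, 0, 0, 1]]]'

```text
time: 14.55
tcp_pos: [625.0, -26.2, 164.0]
eef_rot: [-0.457, -3.108, -0.0]
force: [-1.5, 0.0, 3.2]
width: -0.0
grip_force: 2.2
```

drive_tool --increments '[[[0, 0, 0.003, 0, 0, 0, 1], [0, 0, 0.006, 0, 0, 0, 1]]]'

```text
time: 14.8
tcp_pos: [625.0, -26.2, 163.4]
eef_rot: [0.457, 3.108, 0.0]
force: [-1.3, -0.0, 4.1]
width: -0.0
grip_force: 2.3
```

drive_tool --increments '[[[0, 0, 0.003, 0, 0, 0, 1], [0, 0, 0.006, 0, 0, 0, 1]]]'

```text
time: 15.05
tcp_pos: [625.0, -26.2, 162.8]
eef_rot: [0.457, 3.108, 0.0]
force: [-1.2, 0.8, 4.4]
width: 0.0
grip_force: 2.3
```

drive_tool --increments '[[[0, 0, 0.003, 0, 0, 0, 1], [0, 0, 0.006, 0, 0, 0, 1]]]'

```text
time: 15.3
tcp_pos: [625.0, -26.2, 162.2]
eef_rot: [-0.457, -3.108, -0.0]
force: [-1.3, 1.5, 5.2]
width: 0.0
grip_force: 2.3
```

drive_tool --increments '[[[0, 0, 0.003, 0, 0, 0, 1], [0, 0, 0.006, 0, 0, 0, 1]]]'

```text
time: 15.55
tcp_pos: [625.0, -26.2, 161.6]
eef_rot: [0.457, 3.108, -0.0]
force: [-2.3, 0.4, 4.4]
width: -0.3
grip_force: 2.4
```

drive_tool --increments '[[[0, 0, 0.003, 0, 0, 0, 1], [0, 0, 0.006, 0, 0, 0, 1]]]'

```text
time: 15.8
tcp_pos: [625.0, -26.2, 161.0]
eef_rot: [-0.457, -3.108, -0.0]
force: [-1.5, 1.1, 5.3]
width: -0.1
grip_force: 2.4
```

drive_tool --increments '[[[0, 0, 0.003, 0, 0, 0, 1], [0, 0, 0.006, 0, 0, 0, 1]]]'

```text
time: 16.05
tcp_pos: [625.0, -26.2, 160.4]
eef_rot: [0.457, 3.108, -0.0]
force: [-2.7, 0.9, 4.1]
width: -0.1
grip_force: 2.5
```

drive_tool --increments '[[[0, 0, 0.003, 0, 0, 0, 1], [0, 0, 0.006, 0, 0, 0, 1]]]'

```text
time: 16.3
tcp_pos: [625.0, -26.2, 159.8]
eef_rot: [-0.457, -3.108, 0.0]
force: [-1.5, 0.1, 4.4]
width: -0.1
grip_force: 2.5
```

drive_tool --increments '[[[0, 0, 0.003, 0, 0, 0, 1], [0, 0, 0.006, 0, 0, 0, 1]]]'

```text
time: 16.55
tcp_pos: [625.0, -26.2, 159.2]
eef_rot: [0.457, 3.108, 0.0]
force: [-2.3, 0.6, 5.8]
width: -0.0
grip_force: 2.5
```

drive_tool --increments '[[[0, 0, 0.003, 0, 0, 0, 1], [0, 0, 0.006, 0, 0, 0, 1]]]'

```text
time: 16.8
tcp_pos: [625.0, -26.2, 158.6]
eef_rot: [0.457, 3.108, -0.0]
force: [-1.1, 1.3, 5.0]
width: 0.1
grip_force: 2.6
```

drive_tool --increments '[[[0, 0, 0.003, 0, 0, 0, 1], [0, 0, 0.006, 0, 0, 0, 1]]]'

```text
time: 17.05
tcp_pos: [625.0, -26.2, 158.1]
eef_rot: [0.457, 3.108, 0.0]
force: [-1.9, -0.1, 6.6]
width: 0.1
grip_force: 2.6
```

drive_tool --increments '[[[0, 0, 0.003, 0, 0, 0, 1], [0, 0, 0.005, 0, 0, 0, 1]]]'

```text
time: 17.3
tcp_pos: [624.9, -26.2, 157.7]
eef_rot: [0.457, 3.108, -0.0]
force: [-2.9, -0.5, 7.5]
width: -0.2
grip_force: 3.3
```

drive_tool --increments '[[[0, 0, 0.0015, 0, 0, 0, 1], [0, 0, 0.003, 0, 0, 0, 1]]]'

```text
time: 17.55
tcp_pos: [625.0, -26.2, 157.7]
eef_rot: [0.457, 3.108, 0.0]
force: [-3.9, 1.2, 7.9]
width: 0.1
grip_force: 3.8
```

drive_tool --increments '[[[0, 0, 0.003, 0, 0, 0, 1], [0, 0, 0.006, 0, 0, 0, 1]]]'

```text
time: 17.8
tcp_pos: [625.0, -26.2, 157.7]
eef_rot: [0.457, 3.108, -0.0]
force: [-4.7, 0.2, 10.5]
width: -0.4
grip_force: 5.3
```

drive_tool --increments '[[[0, 0, 0.004, 0, 0, 0, 1], [0, 0, 0.009, 0, 0, 0, 1]]]'

```text
time: 18.05
tcp_pos: [625.0, -26.2, 157.7]
eef_rot: [0.457, 3.107, -0.0]
force: [-6.3, 0.4, 15.0]
width: 0.3
grip_force: 7.5
```

drive_tool --increments '[[[0, 0, 0, 0, 0, 0, 1], [0, 0, 0, 0, 0, 0, 1], [0, 0, 0, 0, 0, 0, 1], [0, 0, 0, 0, 0, 0, 1], [0, 0, 0, 0, 0, 0, 1]]]'

```text
time: 18.68
tcp_pos: [625.0, -26.2, 157.7]
eef_rot: [0.457, 3.107, -0.0]
force: [-5.9, 1.0, 13.5]
width: 0.1
grip_force: 6.6
```

drive_tool --increments '[[[0, 0, 0.001, 0, 0, 0, 1], [0, 0, 0.002, 0, 0, 0, 1], [0, 0, 0.002, 0, 0, 0, 1], [0, 0, 0.002, 0, 0, 0, 1], [0, 0, 0.002, 0, 0, 0, 1]]]'

```text
time: 19.3
tcp_pos: [625.0, -26.2, 157.7]
eef_rot: [0.457, 3.107, -0.0]
force: [-5.3, 0.8, 13.6]
width: -0.1
grip_force: 7.0
```

drive_tool --increments '[[[0, 0, -0.02, 0, 0, 0, 1], [0, 0, -0.04, 0, 0, 0, 1], [0, 0, -0.06, 0, 0, 0, 1], [0, 0, -0.08, 0, 0, 0, 1], [0, 0, -0.1, 0, 0, 0, 1]]]'

```text
time: 19.92
tcp_pos: [625.0, -26.2, 165.4]
eef_rot: [-0.457, -3.108, -0.0]
force: [-2.3, 0.5, 4.5]
width: -0.1
grip_force: 1.8
```

drive_tool --increments '[[[0, 0, -0.02, 0, 0, 0, 1], [0, 0, -0.04, 0, 0, 0, 1], [0, 0, -0.06, 0, 0, 0, 1], [0, 0, -0.08, 0, 0, 0, 1], [0, 0, -0.1, 0, 0, 0, 1]]]'

```text
time: 20.55
tcp_pos: [625.0, -26.2, 175.5]
eef_rot: [-0.457, -3.108, -0.0]
force: [-1.2, -0.4, 1.7]
width: -0.0
grip_force: 1.0
```

drive_tool --increments '[[[0, 0, -0.02, 0, 0, 0, 1], [0, 0, -0.04, 0, 0, 0, 1], [0, 0, -0.1, 0, 0, 0, 1], [0, 0, -0.3, 0, 0, 0, 1], [0, 0, -0.6, 0, 0, 0, 1]]]'

```text
time: 21.18
tcp_pos: [624.1, -26.1, 234.9]
eef_rot: [-0.456, -3.106, -0.0]
force: [-0.3, 0.2, 0.3]
width: -0.0
grip_force: 0.0
```

drive_tool --increments '[[[0.3, -0.4, 0, 0, 0, 0, 1], [0.6, -0.8, 0, 0, 0, 0, 1], [0.6, -0.95, 0, 0, 0, 0, 1]]]'

```text
time: 21.55
tcp_pos: [537.8, -100.6, 235.5]
eef_rot: [-0.459, -3.107, -0.0]
force: [0.8, 1.2, 0.8]
width: -0.3
grip_force: 0.0
```

drive_tool --increments '[[[0.4, -0.4, 0, 0, 0, 0, 1], [0.8, -0.8, 0, 0, 0, 0, 1], [0.95, -0.95, 0, 0, 0, 0, 1], [0.95, -0.95, 0, 0, 0, 0, 1]]]'

```text
time: 22.05
tcp_pos: [421.7, -164.3, 235.8]
eef_rot: [0.46, 3.107, -0.0]
force: [1.1, 0.2, -0.1]
width: 0.1
grip_force: 0.0
```

```bash
python3 look2.py pics/l2.png
python3 - <<'E'
import numpy as np,cv2
a=np.load('l_top.npz')['p'][140:260,230:330,::-1];b=np.load('l_scene.npz')['p'][150:250,190:270,::-1]
cv2.imwrite('pics/end.png',np.hstack([cv2.resize(a,(400,480),interpolation=2),cv2.resize(b,(384,480),interpolation=2)]))
E
```

```text
[ 421.65272966 -164.26987851  235.80793135] [ 1.05708139  0.15553227 -0.10861346]
top 67 [560.1  -7.4] [25.7 28.7 32.3]
cap ((624.31201171875, -26.389558792114258), 21.86821746826172)
scene 30 [559.2  -8. ] [24.9 28.1 30.1]
cap ((624.700927734375, -26.18267059326172), 22.181640625)
handle 641 [ 9.5813704e-01 -2.8631008e-01  4.6992722e+02  1.6653385e+01] end 138.798643153539
spout 486 ((562.1116333007812, -10.283931732177734), (42.274383544921875, 59.037235260009766), 73.9589614868164)
rim 265
[557.50528529  -7.54542173]
```

View pics/end.png

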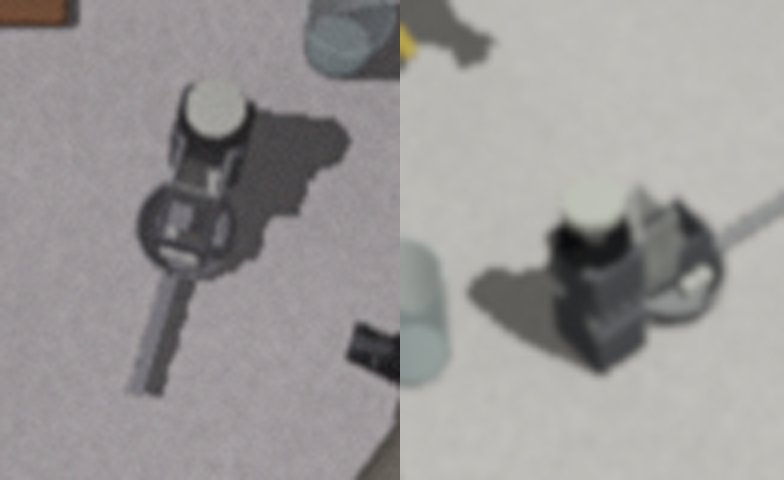

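The top crop shows the white tablet in the bowl at (180,255), just in front of the spout. The scene crop shows it at (695,285). The cap is back up at full height, the scoop is centred and the robot is clear of everything, so I'm handing in.

Run:
```python
from h import *
from bench import bot
f=np.load('l_top.npz');P=cloud('top',f['d']);m=(np.hypot(P[...,0]-557.5,P[...,1]+7.5)<34)&(P[...,2]<40)&(f['p'].min(-1)>150)
print(P[m].mean(0),P[m][:,2].min(),P[m][:,2].max()); print(bot.hand_in())
```

```text
<stdin>:4: RuntimeWarning: Mean of empty slice.
  ret = um.true_divide(
Traceback (most recent call last):
ValueError: zero-size array to reduction operation minimum which has no identity
```

```bash
python3 -c "
from bench import bot
print(bot.hand_in())"
```

```text
the job is handed in; nothing more can be done
None
```

The job is handed in: the scoop stands released under the spout, centred to about 2 mm, and one slow stroke was held on the stop for about 1.2 s at 13.5–15 N. The plunger came fully back up, and the pictures show a tablet in the scoop; my last check of its height failed on an empty mask, so whether it lies flat is unconfirmed.

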